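# Seat the cover collar on the bent copper tube

### The arm

A 6-joint arm with a two-finger parallel gripper is mounted at the origin on the work surface. World frame = base frame: x ahead of the robot, y to its left, z up, the work surface at z = 0. Lengths are in mm, angles in rad, forces in N, time in s.
With the tool pointing down it reaches from about 200 to 875 mm from the base axis. Payload 3.4 kg.
Tool frame: the origin (TCP) lies on the centre line of the jaws, within the pads' length; the fingertips stand 19 mm ahead of it and the grasp point (between the pads) is the TCP; z points along the fingers, y is the line along which they close (so a half turn about z gives the same grasp; the last joint's range is limited). The gripper opens to 94 mm and grips with 3 to 60 N. Pads are 16 mm wide; open, the fingers measure 119 mm over their backs; the gripper's body (75 mm by 177 mm) begins 78 mm behind the grasp point.
Start: joints at [0.981, 0.276, 1.505, -0, 1.361, -0.121], TCP at [259.816, 512.99, 224.493] pointing down, gripper open.
Joint ranges: [-2.89, 2.89], [-0.75, 2.08], [0.22, 2.7], [-1.18, 4.32], [0.11, 2.71], [-2.7, 2.7]. Speed limits (rad/s): [2.57, 2.57, 3.14, 3.14, 3.14, 3.14].

### API

Orientations are given as a unit quaternion [x, y, z, w].
In Python, from rig import * gives the robot as it stands. The module is installed in compiled form; this text tells all that it offers.
- The arm moves only by the tool play_rows, never from a script. Its argument "steps" is a list of rows, each a list of 6 numbers: the shift along the world's x, y, z in cm, then the turn, a rotation vector about the world's x, y, z in degrees. In form: [[dx, dy, dz, wx, wy, wz], ...]. A call has 1 to 8 rows; each row is the pose to reach, as a shift and turn from the pose commanded when the call began; what a row does not reach only later rows make up. A row lasts 1/12 s, in which the tool goes at most 41.7 mm and 7.16 degrees, less where a joint would pass 70% of its speed; a pose out of reach is approached as far as the arm can. A call with a gripper value outside its range is refused whole. "jaw" is the opening, from -1 (shut) to 1 (fully open), set as the call begins (left out, the last holds). The fingers move at their own pace and stop on an object; the grip force is fixed at half the most. Time passes only in rows, so rows that repeat a pose let the fingers close. It gives the time, the measured TCP pose, the force, the opening and the grip force at its end, in the units of the state.
- observe(): the state, without advancing time (a new reading comes with each control period).
- snapshot(name): name is "scene" or "top" or "wrist"; returns a dict with "pixels" (384x512x3 uint8, red, green, blue), "camera_matrix" (3x3 intrinsics, pixels), "rvec" (rotation vector, rad) and "tvec" (3), from world to camera coordinates, as OpenCV has them. Camera axes: x right, y down, z forward; pixel columns grow to the right and rows downward; lengths in mm; the calibration is good to about 2 mm. A picture is of the moment at which its call begins. There is no depth.
- close_job(): hands the job in; it is judged then, once.
The state is a dict: "t": time; "joint_pos": joint angles; "qd": joint speeds; "tau": joint torques, N m; "position": TCP position; "tool_rot": TCP orientation; "force": force on the tool from outside, world axes, zero at the start; "wrist_torque": the same for the moment, N m; "grip_width": finger opening in mm; "finger_force": force on a finger pad.
Only numpy, scipy, OpenCV 4.12 (cv2) and the standard library are available. Lean on these libraries where they do the work, as an engineer would, in place of code of your own. Each camera call takes 0.05 s, during which the arm holds its last target. There are 200 camera calls.

### The job

The chrome cover collar has been left out near the open end of the hand-bent copper tube. Slide it along the tube, round both bends, up to the white service box, and press it fully home there so that it pushes the loose sealing bush in and its disc sits flush on the face of the box; then let go. Go by feel and ease the collar where it binds, for the soft tube and the box must never be loaded with more than 40 newtons, and leave the other things on the shelf alone.

Things in the scene. Friction and masses are not known exactly. Their poses are not given: they have to be found in the camera images.
- collar: Chrome pipe collar (escutcheon), about 90 g: disc 56 mm across, 5 mm thick, behind it a round neck 30 mm across, 18 mm long; 20 mm bore right through. Threaded on the 15 mm tube with 2.5 mm play all round; left alone it hangs 2.5 mm below the tube's axis and slides and spins freely. Origin: on the bore axis in the flat seating face; x: out of that face along the bore, towards the box; neck at -x.
- box: White-painted steel pipe service box, fixed on the shelf: 210 mm wide (y), 100 mm deep (x), top 126 mm above the shelf. Origin: on the shelf under the middle of its front face; x: level, INTO the box; z up. The collar is home when its seating face lies on the front face round the tube (collar at x = 0, y = 0 here).
- outlet (a point): Where the 15 mm copper tube leaves the box face, 90 mm up, on its axis; axes as the box. Tube level, firmly held there: 30 to 80 mm along -x (differs each time), a bend to +y, about 40 mm straight, a bend back to -x, about 105 mm to its open end. Hand-bent: centre-line radius about 40 mm, bends 90 degrees give or take 12; outer leg parallel to the first. Feel or see where the corners lie.
- bush (a joint): White plastic sealing bush round the tube at the box face, 33 mm across. Value: how far it has been pushed in, m; it starts 4 to 7 mm proud (0.003 to 0) and is flush with the face at 0.007. A push fit: slides in under about 7 N from the collar's disc and stays where it is pushed.
- tape: Bystander: roll of packing tape, 100 mm across, 48 mm high, lying flat. Origin under its centre.
- funnel: Bystander: small white plastic funnel standing mouth down, 104 mm across, 95 mm high. Origin under its centre.
- screwdriver: Bystander: chrome screwdriver 200 mm long lying on the shelf along its x axis.
- lamp: Bystander: battery lamp, 94 mm across, 190 mm high with its wire handle. Origin under its centre.

How it is judged (in metres and radians):
On the way, in this order (a step that is already met when the one before it is completed fails the run):
1. the collar has been slid round the outer bend onto the middle leg of the tube (y of collar in the frame of box below 0.062 m), for 0.1 s.
2. the collar has been slid round the inner bend onto the leg at the box (x of collar in the frame of box above -0.03 m and y of collar in the frame of box below 0.006 m), for 0.1 s.
At the end, for the whole second after the job is handed in: The collar is released and at rest round the tube at the box, its seating face within 2 mm of the face of the box, in line with the tube (within 4 mm sideways and 4 degrees): the bush is pressed in and the disc is flush (x of collar in the frame of box above -0.002 m and y of collar in the frame of box between -0.004 and 0.004 m and angle between the x axis of collar and the x axis of box, either way round below 0.07 rad and linear speed of collar below 0.01 m/s); the robot touches nothing.
It fails at once if the collar is jammed or pressed against the tube, the bush or the box with more than 40 N in all (contact force between collar and box above 40 N).
It fails at once if the fingers press on the tube or the box with more than 40 N (contact force between the fingers and box above 40 N).
It fails at once if a bystander (tape, funnel, screwdriver or lamp) is moved by more than 15 mm (distance of any of tape, funnel, screwdriver, lamp from where it was at the start of the episode above 0.015 m).
It also fails if it takes over 72 s, if anything falls off the work surface, if the arm or the gripper's body presses on something with over 40 N, if the wrist force passes 120 N, or if a joint passes its speed limit or range.

## Working session

There is one attempt and no reset: what is moved stays moved. The work goes in short steps, Python scripts to look and compute and a tool call to move; the robot and the scene stay as the last step left them, time stands still between calls to the robot, and variables do not carry over. Pictures are saved under pics/ and viewed, at most 10 in all, crops included, and the job is handed in when it is done.

Besides the shell and the picture viewer there is one more tool, called after ">>>" by a JSON object that holds its "name" and its "arguments". play_rows: Moves the arm, as the interface text tells. Its arguments: {"type":"object","properties":{"steps":{"type":"array"},"jaw":{"type":"number"}},"required":["steps"]}

```bash
mkdir -p pics; cat > h.py <<'E'
from rig import *
import numpy as np, cv2
def cam(n):
    s=snapshot(n); return s
def proj(s,P):
    return cv2.projectPoints(np.array(P,float).reshape(-1,3),np.array(s["rvec"],float),np.array(s["tvec"],float),np.array(s["camera_matrix"],float),None)[0].reshape(-1,2)
def ray(s,uv):
    R=cv2.Rodrigues(np.array(s["rvec"],float))[0];t=np.array(s["tvec"],float).ravel()
    c=-R.T@t; d=R.T@np.linalg.inv(np.array(s["camera_matrix"],float))@np.array([uv[0],uv[1],1.]); return c,d/np.linalg.norm(d)
def onz(s,uv,z):
    c,d=ray(s,uv); return c+d*(z-c[2])/d[2]
def save(s,f,k=1,crop=None):
    im=s["pixels"][:,:,::-1]
    if crop: a,b,c,d=crop; im=im[b:d,a:c]
    cv2.imwrite("pics/"+f,cv2.resize(im,None,fx=k,fy=k,interpolation=cv2.INTER_CUBIC))
E
python3 - <<'E'
from h import *
import pickle
S={n:cam(n) for n in("scene","top","wrist")}
pickle.dump(S,open("S.pkl","wb"))
a=np.vstack([np.hstack([S["scene"]["pixels"]]),S["top"]["pixels"]])[:,:,::-1]
for n in S: save(S[n],n+"0.png",1.5)
for n in S: print(n,ray(S[n],(256,192)))
print(observe())
E
```

```text
scene (array([1115.88746347, -265.14231806,  700.86354866]), array([-0.65427023,  0.20405954, -0.72821025]))
top (array([ 476.33002137, -111.99087686, 1032.30258223]), array([ 0.13191645, -0.02434142, -0.99096193]))
wrist (array([186.88330833, 549.39038756, 384.55929969]), array([ 0.24636108, -0.12047318, -0.96166129]))
{'t': 0.15, 'joint_pos': array([ 9.81017235e-01,  2.76421939e-01,  1.50580656e+00, -1.66255648e-07,
        1.36070233e+00, -1.21009147e-01]), 'qd': array([-0.00139616, -0.00145226, -0.00324572, -0.00072213, -0.00087887,
       -0.000122  ]), 'tau': array([ 1.54021291e-03, -4.04925156e+01, -2.37432146e+01,  6.99992781e-02,
        3.15056706e-02, -7.54995767e-05]), 'position': array([259.57056976, 512.64139387, 223.83353859]), 'tool_rot': array([ 2.32244750e-01,  9.72657148e-01, -6.27305023e-04, -2.32739734e-04]), 'force': array([ 0.69647403,  0.72409671, -0.13394172]), 'wrist_torque': array([-0.01325292, -0.0345708 , -0.02087076]), 'finger_force': 0.0, 'grip_width': 93.8045660274958}
```

View pics/top0.png

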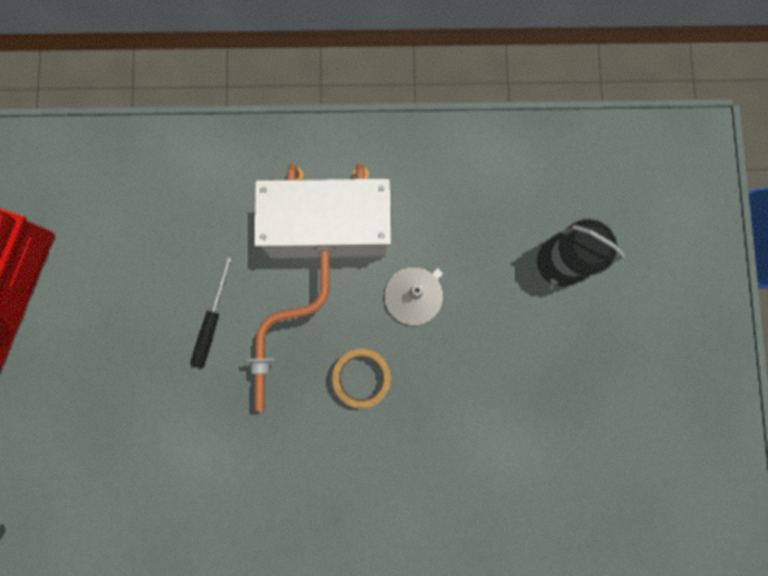

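View pics/scene0.png

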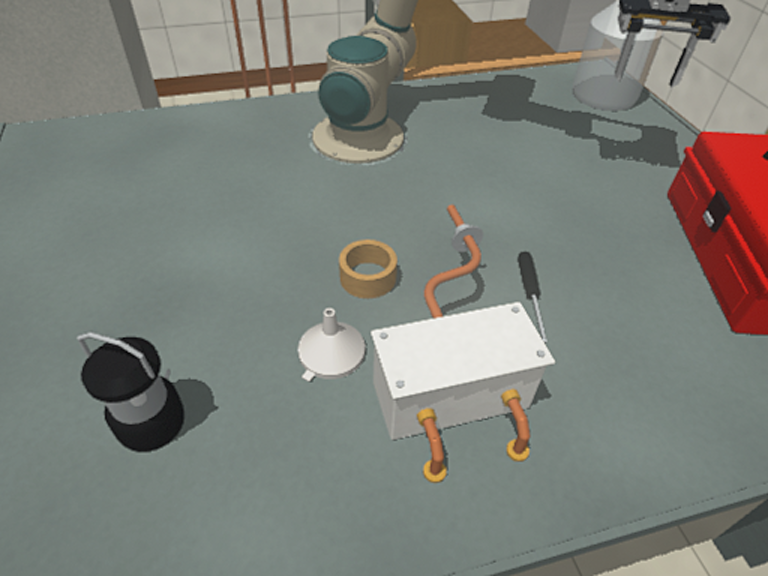

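The top view shows the box at about (255-390, 180-247), the tube leaving it at (323,252), bends near (323,300) and (262,325), the collar at (260,366) and the open end at (258,410), all in 1.5x pixels. The scene view agrees. Next I measure the tube and box.

```bash
python3 - <<'E'
from h import *
import pickle
S=pickle.load(open("S.pkl","rb"));s=S["top"];im=s["pixels"]
hsv=cv2.cvtColor(im,cv2.COLOR_RGB2HSV)
m=((hsv[...,0]<14)&(hsv[...,1]>120)&(hsv[...,2]>70)).astype(np.uint8)
m[:,:150]=0;m[:160]=0;m[:, 222:]=0; m[290:]=0
w=cv2.inRange(im,(215,215,210),(255,255,255)); n,l,st,c=cv2.connectedComponentsWithStats(w)
k=1+np.argmax(st[1:,4]); cnt=cv2.findContours((l==k).astype(np.uint8),0,2)[0][0]
r=cv2.minAreaRect(cnt);B=np.array([onz(s,p+0.0,126) for p in cv2.boxPoints(r)]);print(B.round(1))
print([round(float(np.linalg.norm(B[i]-B[i-1])),1) for i in range(4)])
n,l,st,c=cv2.connectedComponentsWithStats(m);print(st)
prev=None
P=np.array([onz(s,(x,y),90)[:2] for y,x in zip(*np.nonzero(m))])
e=B[np.argsort(B[:,0])[:2]]; e=e[np.argsort(e[:,1])]  # front edge
O=e.mean(0)[:2]; yv=(e[1]-e[0])[:2]; yv/=np.linalg.norm(yv); xv=np.array([yv[1],-yv[0]])
print("O",O,"yaw deg",np.degrees(np.arctan2(xv[1],xv[0])))
L=np.c_[(P-O)@xv,(P-O)@yv]
for a in range(-250,5,8):
    q=L[(L[:,0]>=a)&(L[:,0]<a+8)]
    if len(q): print(a+4,q[:,1].min().round(1),q[:,1].mean().round(1),q[:,1].max().round(1),len(q))
g=(hsv[...,1]<40)&(hsv[...,2]>130);g[:230]=0;g[260:]=0;g[:,:160]=0;g[:,190:]=0
Q=np.array([onz(s,(x,y),88)[:2] for y,x in zip(*np.nonzero(g))]);LQ=np.c_[(Q-O)@xv,(Q-O)@yv]
for a in np.unique(LQ[:,0].round(-0)//4*4): q=LQ[LQ[:,0]//4*4==a];print("col",a,q[:,1].min().round(1),q[:,1].max().round(1),len(q))
E
```

```text
[[ 777.1   68.9  126. ]
 [ 773.8 -145.1  126. ]
 [ 669.6 -142.9  126. ]
 [ 673.    68.   126. ]]
[104.1, 214.0, 104.3, 211.0]
[[     0      0    512    384 195980]
 [   171    168     48     71    485]
 [   170    250      6     24    143]]
O [671.28423291 -37.4483797 ] yaw deg -0.9392458962597738
-246 96.9 103.0 109.1 24
-238 97.1 103.2 109.3 18
-230 97.3 103.4 109.5 24
-222 97.5 103.6 109.7 18
-214 97.7 103.7 109.8 18
-206 97.8 103.9 109.9 6
-182 98.5 103.4 108.2 8
-174 98.6 103.5 108.4 15
-166 98.8 103.7 108.6 15
-158 98.9 103.9 108.8 15
-150 99.1 104.1 109.0 20
-142 94.6 102.2 109.1 18
-134 89.8 98.7 106.8 19
-126 80.3 92.4 102.2 29
-118 53.5 77.5 95.0 37
-110 21.7 54.1 85.4 65
-102 12.0 33.9 63.5 47
-94 2.3 13.7 26.8 29
-86 -2.6 5.7 14.6 19
-78 -2.6 2.0 7.3 14
-70 -5.0 -0.0 4.9 15
-62 -4.9 0.1 5.0 15
-54 -4.8 0.1 5.1 20
-46 -4.8 0.2 5.2 15
-38 -4.7 0.3 5.3 15
-30 -4.6 0.4 5.4 15
-22 -4.5 0.4 5.4 15
-14 -4.5 0.5 5.5 20
-6 -4.4 0.6 5.6 5
col -208.0 93.5 112.8 9
col -204.0 91.1 115.3 11
col -200.0 91.1 115.4 22
col -196.0 91.2 113.1 20
col -192.0 93.8 113.2 9
col -188.0 89.0 120.6 20
col -184.0 84.2 123.1 10
```

```bash
python3 - <<'E'
from h import *
import pickle
S=pickle.load(open("S.pkl","rb"));save(S["top"],"topc.png",5,(150,155,270,285))
E
```

```text
(no output)
```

View pics/topc.png

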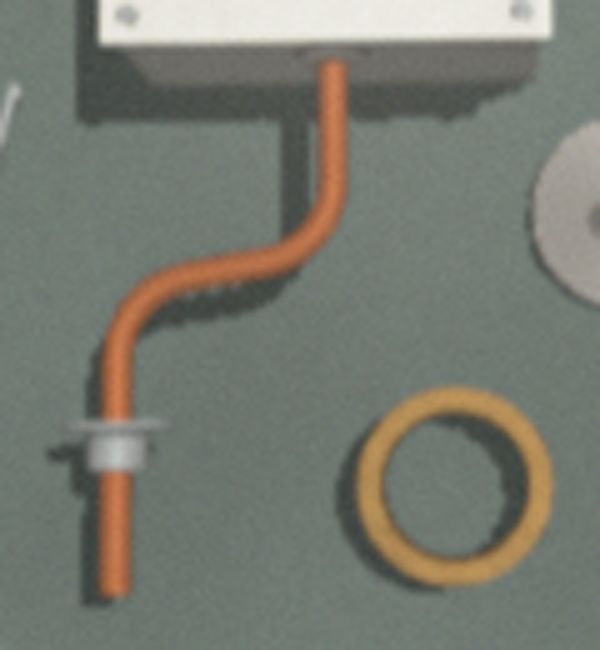

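The close-up confirms a clean tube. Its offset is about 103.5 mm, so the bends are about 79° and the first leg about 64 mm. Now I go above the collar.

>>> {"name": "play_rows", "arguments": {"steps": [[0.5,-4,1,0,0,3],[1.5,-8,2,0,0,6],[3,-12,3,0,0,10],[5,-16,3,0,0,13],[7,-19.5,3,0,0,16],[9,-23,3,0,0,19],[11,-26.5,3,0,0,22],[13,-30,3,0,0,26]], "jaw": 1}}

```text
t: 0.82
position: [389.8, 211.6, 254.5]
tool_rot: [0.006, 1.0, 0.0, 0.0]
force: [0.5, 1.1, 0.1]
grip_width: 93.6
finger_force: 0.0
```

>>> {"name": "play_rows", "arguments": {"steps": [[2,-3.4,-0.5,0,0,0],[4,-6.8,-1,0,0,0],[6,-10.2,-2,0,0,0],[8,-13.6,-3,0,0,0],[8.5,-14.3,-3.5,0,0,0],[8.5,-14.3,-3.5,0,0,0]]}}

```text
t: 1.32
position: [475.0, 68.3, 217.9]
tool_rot: [0.01, 1.0, -0.0, -0.001]
force: [0.4, 0.0, -0.5]
grip_width: 93.8
finger_force: 0.0
```

```bash
python3 - <<'E'
from h import *
import pickle
s=cam("wrist");pickle.dump(s,open("w1.pkl","wb"));save(s,"w1.png",1.5)
o=observe();print(o["t"],o["position"],o["tool_rot"],o["force"],ray(s,(256,192)))
E
```

```text
1.3667 [474.13057385  69.99498393 218.6081973 ] [ 8.84535567e-03  9.99959827e-01  4.57471373e-04 -1.37633618e-03] [-0.3870691   0.53033295 -0.17852869] (array([393.92248891,  70.09872336, 378.96426414]), array([ 2.71542727e-01, -2.28445897e-04, -9.62426358e-01]))
```

View pics/w1.png

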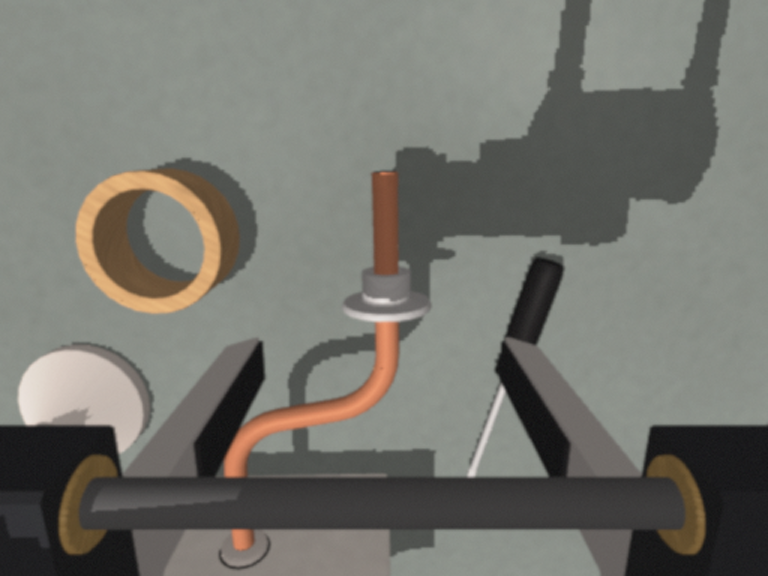

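The wrist view (1.5x) shows the collar disc centre at about (386,303), neck at (386,285), open end at (385,172), outer bend at (385,390), inner bend at (245,430), and bush at (243,548). The fingers straddle the tube line. Next I fit the leg lines.

```bash
cat > fit.py <<'E'
from h import *
def fitlegs(s,roi):
    im=s["pixels"];hsv=cv2.cvtColor(im,cv2.COLOR_RGB2HSV)
    m=((hsv[...,0]<14)&(hsv[...,1]>100)&(hsv[...,2]>50)).astype(np.uint8)
    z=np.zeros_like(m);z[roi[1]:roi[3],roi[0]:roi[2]]=1;m*=z
    m=cv2.morphologyEx(m,cv2.MORPH_OPEN,np.ones((3,3)))
    return np.array([onz(s,(x,y),90)[:2] for y,x in zip(*np.nonzero(m))])
E
python3 - <<'E'
from fit import *
import pickle
top=pickle.load(open("S.pkl","rb"))["top"];w=pickle.load(open("w1.pkl","rb"))
for nm,s,roi in(("top",top,(165,160,222,280)),("w",w,(140,100,275,380))):
    P=fitlegs(s,roi);print(nm,len(P),P.min(0),P.max(0))
    def leg(sel):
        q=P[sel];v=cv2.fitLine(q.astype(np.float32),cv2.DIST_L2,0,.01,.01).ravel();d=v[:2]*(1 if v[0]>0 else -1);return v[2:],d,np.degrees(np.arctan2(d[1],d[0])),len(q)
    A=leg(P[:,0]<505) ; B=leg((P[:,1]<78)&(P[:,0]<515))if 0 else None
    C=leg((P[:,0]>625))
    # middle: band between the legs
    mid=P[(P[:,1]>5)&(P[:,1]<33)]
    # column-wise midpoints for the middle leg
    pts=[]
    for y0 in np.arange(5,33,2.):
        q=mid[(mid[:,1]>=y0)&(mid[:,1]<y0+2)]
        if len(q): pts.append(((q[:,0].min()+q[:,0].max())/2,y0+1))
    pts=np.array(pts);k=np.polyfit(pts[:,1],pts[:,0],1)
    print("outer y at x=480,520",[A[0][1]+A[1][1]/A[1][0]*(x-A[0][0]) for x in(480,520)],A[2])
    print("inner y at x=610,665",[C[0][1]+C[1][1]/C[1][0]*(x-C[0][0]) for x in(610,665)],C[2],C[3])
    print("mid x at y=30,17.5,5",np.polyval(k,[30,17.5,5]),"heading",np.degrees(np.arctan2(-1,-k[0])))
s=w
g=lambda u,v,z:onz(s,(u/1.5,v/1.5),z).round(1)
print("end",g(385,172,90),"neck back L/R",g(362,272,90),g(410,272,90),"disc L/R",g(343,306,87.5),g(429,306,87.5),"disc top",g(386,290,115.5),"bush",g(243,548,90),"disc bot front?",g(386,318,115.5))
E
```

```text
top 685 [408.81960936 -41.71757758] [666.33857544  76.34559043]
outer y at x=480,520 [np.float32(69.87628), np.float32(70.122925)] 0.35328305
inner y at x=610,665 [np.float32(-36.404266), np.float32(-36.73387)] -0.34335646 83
mid x at y=30,17.5,5 [561.19085447 563.32815972 565.46546497] heading -80.29714476422765
w 3687 [406.09004932 -42.95420868] [670.56464931  78.17329441]
outer y at x=480,520 [np.float32(71.1852), np.float32(70.999985)] -0.26530042
inner y at x=610,665 [np.float32(-26.890282), np.float32(-36.3928)] -9.802396 181
mid x at y=30,17.5,5 [559.97988987 562.03569908 564.09150829] heading -80.66047298759041
end [405.9  71.8  90. ] neck back L/R [465.1  56.8  90. ] [465.6  86.1  90. ] disc L/R [487.4  44.1  87.5] [488.4  98.1  87.5] disc top [469.4  71.1 115.5] bush [669.7 -35.8  90. ] disc bot front? [486.1  70.9 115.5]
```

Measured: outer leg y≈70.9, middle leg through (562.5, 17) at heading −80.5°, inner leg y≈−36.4, collar face x≈488 with neck centre about 474. Descend and grip.

>>> {"name": "play_rows", "arguments": {"steps": [[0,0.1,-3,0,0,0.5],[-0.1,0.1,-6.5,0,0,0.5],[-0.1,0.1,-10,0,0,0.5],[-0.1,0.1,-12.5,0,0,0.5],[-0.1,0.1,-13.2,0,0,0.5],[-0.1,0.1,-13.2,0,0,0.5]]}}

```text
t: 1.87
position: [471.5, 73.0, 86.4]
tool_rot: [0.002, 1.0, 0.0, -0.002]
force: [0.3, -0.1, -0.3]
grip_width: 93.8
finger_force: 0.0
```

>>> {"name": "play_rows", "arguments": {"steps": [[0,0,0,0,0,0],[0,0,0,0,0,0],[0,0,0,0,0,0],[0,0,0,0,0,0],[0,0,0,0,0,0],[0,0,0,0,0,0],[0,0,0,0,0,0],[0,0,0,0,0,0]], "jaw": -1}}

```text
t: 2.53
position: [473.6, 71.3, 87.6]
tool_rot: [0.003, 1.0, 0.0, 0.0]
force: [-0.1, 0.2, -0.3]
grip_width: 44.5
finger_force: 0.0
```

>>> {"name": "play_rows", "arguments": {"steps": [[0,0,0,0,0,0],[0,0,0,0,0,0],[0,0,0,0,0,0],[0,0,0,0,0,0],[0,0,0,0,0,0]]}}

```text
t: 2.95
position: [473.5, 71.4, 87.4]
tool_rot: [0.003, 1.0, 0.0, -0.0]
force: [0.2, -0.3, 0.1]
grip_width: 29.6
finger_force: 30.0
```

>>> {"name": "play_rows", "arguments": {"steps": [[0,0,0.1,0,0,0],[0,0,0.25,0,0,0],[0,0,0.25,0,0,0],[0,0,0.25,0,0,0]]}}

```text
t: 3.28
position: [473.6, 71.4, 90.1]
tool_rot: [0.003, 1.0, 0.0, 0.0]
force: [0.4, 0.2, -0.3]
grip_width: 29.6
finger_force: 30.0
```

Gripped (29.6 mm). I probe the lateral play while sliding along the outer leg.

>>> {"name": "play_rows", "arguments": {"steps": [[0.1,0.1,0,0,0,0],[0.3,0.2,0,0,0,0],[0.5,0.25,0,0,0,0],[0.5,0.25,0,0,0,0]]}}

```text
t: 3.62
position: [478.6, 73.6, 89.8]
tool_rot: [0.003, 1.0, -0.0, -0.0]
force: [0.1, -2.4, -1.0]
grip_width: 29.5
finger_force: 30.0
```

>>> {"name": "play_rows", "arguments": {"steps": [[0.1,-0.1,0,0,0,0],[0.3,-0.3,0,0,0,0],[0.5,-0.5,0,0,0,0],[0.5,-0.5,0,0,0,0]]}}

```text
t: 3.95
position: [484.4, 68.7, 90.1]
tool_rot: [0.003, 1.0, 0.0, 0.001]
force: [-0.6, 0.3, -0.8]
grip_width: 29.7
finger_force: 30.0
```

>>> {"name": "play_rows", "arguments": {"steps": [[0,0.25,0.1,0,0,0],[0,0.25,0.2,0,0,0],[0,0.25,0.25,0,0,0],[0,0.25,0.25,0,0,0]]}}

```text
t: 4.28
position: [483.6, 71.6, 92.5]
tool_rot: [0.003, 1.0, 0.0, 0.0]
force: [-0.0, 0.1, -0.8]
grip_width: 29.5
finger_force: 30.0
```

```bash
cat > path.py <<'E'
import numpy as np
def path(yo=70.8,yi=-36.4,h0=-0.5,hm=-80.5,mid=(562.6,17.2),R=40.,off=2.5,cut=0.8):
    r=np.radians; u0=np.array([np.cos(r(h0)),np.sin(r(h0))]);um=np.array([np.cos(r(hm)),np.sin(r(hm))]);mid=np.array(mid)
    X=lambda p,d,q,e:p+d*np.linalg.solve(np.c_[d,-e],q-p)[0]
    c1=X(np.array([500,yo]),u0,mid,um);c2=X(np.array([640,yi]),u0,mid,um);th=r(h0-hm);T=R*np.tan(th/2)
    print("corners",c1.round(1),c2.round(1),"mid len",np.linalg.norm(c2-c1)-2*T)
    a=c1-u0*T;n1=np.array([u0[1],-u0[0]])
    L=[]
    m=np.linalg.norm(c2-c1)-2*T
    for s in np.arange(-40,R*th*2+m+60,4.):
        s1=R*th;s2=s1+m;s3=s2+R*th
        if s<0: p,h,k=a+u0*s,h0,0
        elif s<s1: h=h0-np.degrees(s/R);H=r(h);c=a+n1*R;p=c+R*np.array([-np.sin(H),np.cos(H)]);p=p+(c-p)/R*cut
        elif s<s2: p,h=c1+um*(T+s-s1),hm
        elif s<s3: h=hm+np.degrees((s-s2)/R);H=r(h);b=c2+u0*T;c=b-n1*R;p=c-R*np.array([-np.sin(H),np.cos(H)]);p=p+(c-p)/R*cut
        else: p,h=c2+u0*(T+s-s3),h0
        d=np.array([np.cos(r(h)),np.sin(r(h))]);t=p-off*d
        L.append((s,t[0],t[1],h))
    return np.array(L)
if __name__=="__main__":
    for l in path(): print("%4d %.1f %.1f %.1f"%tuple(l))
E
python3 path.py
```

```text
corners [553.7  70.3] [571.5 -35.8] mid len 40.48105559092511
 -40 477.6 71.0 -0.5
 -36 481.6 71.0 -0.5
 -32 485.6 70.9 -0.5
 -28 489.6 70.9 -0.5
 -24 493.6 70.9 -0.5
 -20 497.6 70.8 -0.5
 -16 501.6 70.8 -0.5
 -12 505.6 70.8 -0.5
  -8 509.6 70.7 -0.5
  -4 513.6 70.7 -0.5
   0 517.6 69.8 -0.5
   4 521.6 69.9 -6.2
   8 525.5 69.5 -12.0
  12 529.3 68.7 -17.7
  16 533.1 67.6 -23.4
  20 536.7 66.1 -29.1
  24 540.2 64.2 -34.9
  28 543.4 62.0 -40.6
  32 546.4 59.5 -46.3
  36 549.2 56.7 -52.1
  40 551.6 53.6 -57.8
  44 553.8 50.3 -63.5
  48 555.6 46.8 -69.3
  52 557.0 43.2 -75.0
  56 558.9 39.5 -80.5
  60 559.5 35.6 -80.5
  64 560.2 31.7 -80.5
  68 560.8 27.7 -80.5
  72 561.5 23.8 -80.5
  76 562.2 19.8 -80.5
  80 562.8 15.9 -80.5
  84 563.5 11.9 -80.5
  88 564.1 8.0 -80.5
  92 564.8 4.0 -80.5
  96 565.5 0.1 -80.5
 100 566.8 -3.7 -75.2
 104 567.8 -7.5 -69.5
 108 569.1 -11.2 -63.8
 112 570.8 -14.7 -58.1
 116 572.8 -18.1 -52.3
 120 575.2 -21.2 -46.6
 124 577.8 -24.1 -40.9
 128 580.8 -26.7 -35.1
 132 584.0 -29.0 -29.4
 136 587.3 -31.0 -23.7
 140 590.9 -32.6 -17.9
 144 594.6 -33.9 -12.2
 148 598.5 -34.8 -6.5
 152 602.4 -35.3 -0.8
 156 606.4 -36.1 -0.5
 160 610.3 -36.1 -0.5
 164 614.3 -36.2 -0.5
 168 618.3 -36.2 -0.5
 172 622.3 -36.2 -0.5
 176 626.3 -36.3 -0.5
 180 630.3 -36.3 -0.5
 184 634.3 -36.4 -0.5
 188 638.3 -36.4 -0.5
 192 642.3 -36.4 -0.5
 196 646.3 -36.5 -0.5
 200 650.3 -36.5 -0.5
 204 654.3 -36.5 -0.5
 208 658.3 -36.6 -0.5
 212 662.3 -36.6 -0.5
```

Geometry is consistent (middle leg comes out at 40.5 mm). Slide up to the outer bend.

>>> {"name": "play_rows", "arguments": {"steps": [[0.6,0,-0.15,0,0,0],[1.2,0,-0.25,0,0,0],[1.8,0,-0.25,0,0,0],[2.4,-0.03,-0.25,0,0,0],[2.8,-0.03,-0.25,0,0,0],[2.8,-0.03,-0.25,0,0,0]]}}

```text
t: 4.78
position: [513.1, 71.0, 90.0]
tool_rot: [0.003, 1.0, 0.0, 0.001]
force: [0.4, -0.3, 0.2]
grip_width: 29.6
finger_force: 30.0
```

>>> {"name": "play_rows", "arguments": {"steps": [[0.3,-0.05,0,0,0,-1],[0.6,-0.1,0,0,0,-3],[0.96,-0.12,0,0,0,-6],[0.96,-0.12,0,0,0,-6],[0.96,-0.12,0,0,0,-6]]}}

```text
t: 5.2
position: [521.0, 69.9, 90.0]
tool_rot: [0.055, 0.998, 0.0, -0.0]
force: [0.2, 0.4, 0.1]
grip_width: 29.6
finger_force: 30.0
```

>>> {"name": "play_rows", "arguments": {"steps": [[0.39,0,0,0,0,-5.7],[0.77,-0.08,0,0,0,-11.4],[0.77,-0.08,0,0,0,-11.4],[0.77,-0.08,0,0,0,-11.4]]}}

```text
t: 5.53
position: [528.5, 69.1, 90.0]
tool_rot: [0.153, 0.988, 0.0, -0.0]
force: [0.4, -0.3, -0.1]
grip_width: 29.4
finger_force: 30.0
```

>>> {"name": "play_rows", "arguments": {"steps": [[0.38,-0.11,0,0,0,-5.7],[0.74,-0.26,0,0,0,-11.4],[0.74,-0.26,0,0,0,-11.4],[0.74,-0.26,0,0,0,-11.4]]}}

```text
t: 5.87
position: [535.9, 66.5, 89.9]
tool_rot: [0.25, 0.968, -0.0, -0.0]
force: [-0.1, 0.1, 0.0]
grip_width: 29.4
finger_force: 30.0
```

>>> {"name": "play_rows", "arguments": {"steps": [[0.35,-0.19,0,0,0,-5.7],[0.67,-0.41,0,0,0,-11.5],[0.67,-0.41,0,0,0,-11.5],[0.67,-0.41,0,0,0,-11.5]]}}

```text
t: 6.2
position: [542.5, 62.5, 89.9]
tool_rot: [0.345, 0.939, -0.0, -0.0]
force: [0.2, -0.4, -0.9]
grip_width: 29.5
finger_force: 30.0
```

>>> {"name": "play_rows", "arguments": {"steps": [[0.3,-0.25,0,0,0,-5.7],[0.58,-0.53,0,0,0,-11.5],[0.58,-0.53,0,0,0,-11.5],[0.58,-0.53,0,0,0,-11.5]]}}

```text
t: 6.53
position: [548.3, 57.2, 89.9]
tool_rot: [0.437, 0.899, -0.0, -0.0]
force: [0.7, -0.4, -0.5]
grip_width: 30.0
finger_force: 30.0
```

>>> {"name": "play_rows", "arguments": {"steps": [[0.24,-0.31,0,0,0,-5.7],[0.46,-0.64,0,0,0,-11.4],[0.46,-0.64,0,0,0,-11.4],[0.46,-0.64,0,0,0,-11.4]]}}

```text
t: 6.87
position: [553.0, 50.9, 89.9]
tool_rot: [0.525, 0.851, -0.0, -0.0]
force: [0.0, -0.3, -0.2]
grip_width: 29.5
finger_force: 30.0
```

>>> {"name": "play_rows", "arguments": {"steps": [[0.18,-0.35,0,0,0,-5.8],[0.34,-0.71,0,0,0,-11.5],[0.34,-0.71,0,0,0,-11.5],[0.34,-0.71,0,0,0,-11.5]]}}

```text
t: 7.2
position: [556.5, 43.8, 89.9]
tool_rot: [0.607, 0.795, -0.0, -0.0]
force: [0.4, -0.2, -0.9]
grip_width: 29.6
finger_force: 30.0
```

```bash
python3 - <<'E'
from h import *
s=cam("wrist");save(s,"w2.png",1.5)
E
```

```text
(no output)
```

View pics/w2.png

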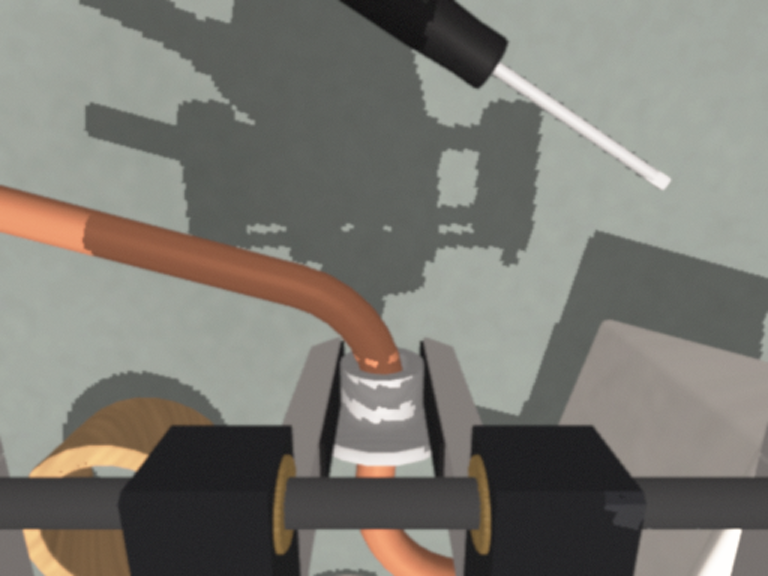

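The collar sits centred on the tube at the end of the outer bend (neck at (378,400), disc at (382,452), tube in the middle of the bore at both ends). Continue along the middle leg.

>>> {"name": "play_rows", "arguments": {"steps": [[0.15,-0.4,0,0,0,-3.5],[0.23,-0.76,0,0,0,-5.5],[0.37,-1.55,0,0,0,-5.5],[0.5,-2.34,0,0,0,-5.5],[0.5,-2.34,0,0,0,-5.5],[0.5,-2.34,0,0,0,-5.5]]}}

```text
t: 7.75
position: [561.8, 19.7, 90.0]
tool_rot: [0.646, 0.763, 0.0, -0.0]
force: [-0.8, -0.5, -0.3]
grip_width: 29.5
finger_force: 30.0
```

>>> {"name": "play_rows", "arguments": {"steps": [[0.13,-0.8,0,0,0,0],[0.26,-1.58,0,0,0,0],[0.33,-1.97,0,0,0,0],[0.33,-1.97,0,0,0,0],[0.33,-1.97,0,0,0,0]]}}

```text
t: 8.17
position: [565.6, 0.0, 90.1]
tool_rot: [0.647, 0.763, 0.0, 0.0]
force: [1.2, 1.4, 0.2]
grip_width: 29.5
finger_force: 30.0
```

>>> {"name": "play_rows", "arguments": {"steps": [[0.13,-0.38,0,0,0,5.3],[0.23,-0.76,0,0,0,11],[0.23,-0.76,0,0,0,11],[0.23,-0.76,0,0,0,11]]}}

```text
t: 8.5
position: [567.3, -7.0, 90.0]
tool_rot: [0.571, 0.821, 0.0, -0.0]
force: [0.4, -0.3, -0.8]
grip_width: 29.6
finger_force: 30.0
```

>>> {"name": "play_rows", "arguments": {"steps": [[0.14,-0.37,0,0,0,5.7],[0.3,-0.72,0,0,0,11.4],[0.3,-0.72,0,0,0,11.4],[0.3,-0.72,0,0,0,11.4]]}}

```text
t: 8.83
position: [570.2, -14.0, 90.0]
tool_rot: [0.488, 0.873, 0.0, -0.0]
force: [-0.6, -0.2, -1.5]
grip_width: 29.4
finger_force: 30.0
```

>>> {"name": "play_rows", "arguments": {"steps": [[0.2,-0.34,0,0,0,5.8],[0.44,-0.65,0,0,0,11.5],[0.44,-0.65,0,0,0,11.5],[0.44,-0.65,0,0,0,11.5]]}}

```text
t: 9.17
position: [574.6, -20.5, 89.9]
tool_rot: [0.398, 0.917, 0.0, -0.0]
force: [-0.8, 0.5, -1.7]
grip_width: 29.5
finger_force: 30.0
```

>>> {"name": "play_rows", "arguments": {"steps": [[0.26,-0.29,0,0,0,5.7],[0.56,-0.55,0,0,0,11.5],[0.56,-0.55,0,0,0,11.5],[0.56,-0.55,0,0,0,11.5]]}}

```text
t: 9.5
position: [580.2, -25.9, 90.0]
tool_rot: [0.304, 0.953, 0.0, -0.0]
force: [-0.1, -0.1, -1.2]
grip_width: 30.0
finger_force: 30.0
```

>>> {"name": "play_rows", "arguments": {"steps": [[0.32,-0.23,0,0,0,5.7],[0.65,-0.43,0,0,0,11.4],[0.65,-0.43,0,0,0,11.4],[0.65,-0.43,0,0,0,11.4]]}}

```text
t: 9.83
position: [586.7, -30.3, 90.0]
tool_rot: [0.208, 0.978, 0.0, -0.0]
force: [0.5, 0.9, -0.4]
grip_width: 29.5
finger_force: 30.0
```

>>> {"name": "play_rows", "arguments": {"steps": [[0.36,-0.16,0,0,0,5.7],[0.73,-0.29,0,0,0,11.5],[0.73,-0.29,0,0,0,11.5],[0.73,-0.29,0,0,0,11.5]]}}

```text
t: 10.17
position: [593.8, -33.3, 89.9]
tool_rot: [0.109, 0.994, 0.0, -0.0]
force: [-0.4, -0.3, -1.5]
grip_width: 29.7
finger_force: 30.0
```

>>> {"name": "play_rows", "arguments": {"steps": [[0.39,-0.09,0,0,0,5.7],[0.78,-0.17,0,0,0,11.5],[0.78,-0.17,0,0,0,11.5],[0.78,-0.17,0,0,0,11.5]]}}

```text
t: 10.5
position: [601.6, -35.0, 89.9]
tool_rot: [0.009, 1.0, 0.0, -0.0]
force: [-0.2, -0.8, -0.4]
grip_width: 29.6
finger_force: 30.0
```

>>> {"name": "play_rows", "arguments": {"steps": [[0.6,-0.05,0,0,0,0],[1.3,-0.05,0,0,0,0],[2.0,-0.06,0,0,0,0],[2.7,-0.06,0,0,0,0],[3.4,-0.06,0,0,0,0],[3.6,-0.06,0,0,0,0],[3.6,-0.06,0,0,0,0]]}}

```text
t: 11.08
position: [638.9, -35.8, 89.8]
tool_rot: [0.007, 1.0, 0.0, 0.0]
force: [-0.3, 0.1, -0.2]
grip_width: 29.7
finger_force: 30.0
```

```bash
python3 - <<'E'
from h import *
s=cam("wrist");save(s,"w3.png",1.5)
s=cam("top");save(s,"t3.png",1.5)
E
```

```text
(no output)
```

View pics/w3.png

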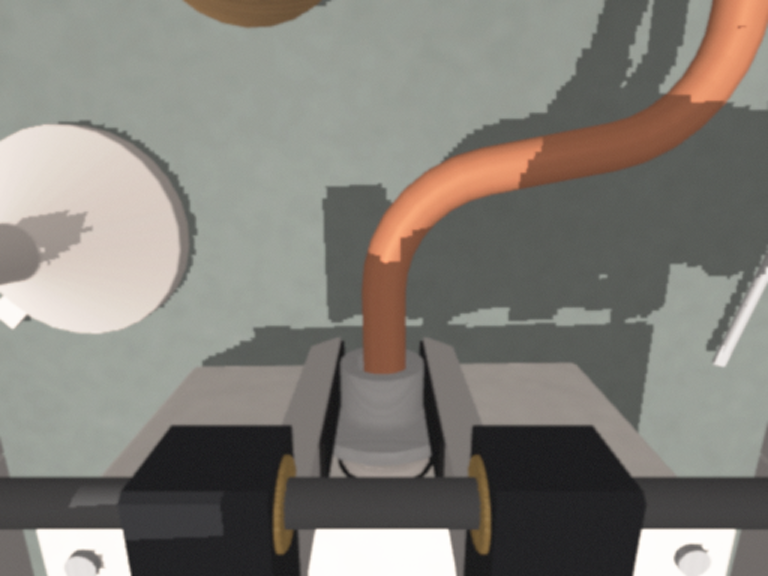

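The collar is on the inner leg, centred on the tube (384,310), with the disc just short of the bush. Funnel and screwdriver are clear. Now I advance by feel.

>>> {"name": "play_rows", "arguments": {"steps": [[0.3,0,0,0,0,0],[0.6,0,0,0,0,0],[0.9,0,0,0,0,0],[1.0,0,0,0,0,0],[1.0,0,0,0,0,0]]}}

```text
t: 11.6
position: [648.4, -35.8, 90.0]
tool_rot: [0.007, 1.0, 0.0, 0.0]
force: [0.3, 0.4, -1.4]
grip_width: 29.6
finger_force: 30.0
```

>>> {"name": "play_rows", "arguments": {"steps": [[0.1,0,0,0,0,0],[0.2,0,0,0,0,0],[0.3,0,0,0,0,0],[0.3,0,0,0,0,0]]}}

```text
t: 11.93
position: [649.0, -35.7, 89.7]
tool_rot: [0.006, 1.0, 0.0, -0.002]
force: [-4.8, -0.4, 1.6]
grip_width: 29.7
finger_force: 30.0
```

>>> {"name": "play_rows", "arguments": {"steps": [[0.1,0,0,0,0,0],[0.2,0,0,0,0,0],[0.2,0,0,0,0,0]]}}

```text
t: 12.18
position: [649.9, -35.7, 89.5]
tool_rot: [0.006, 1.0, 0.0, -0.003]
force: [-6.4, -0.3, 2.0]
grip_width: 29.7
finger_force: 30.0
```

>>> {"name": "play_rows", "arguments": {"steps": [[0.1,0,0,0,0,0],[0.2,0,0,0,0,0],[0.3,0,0,0,0,0],[0.3,0,0,0,0,0]]}}

```text
t: 12.52
position: [652.9, -35.7, 89.5]
tool_rot: [0.006, 1.0, 0.0, -0.003]
force: [-6.9, -0.6, 1.4]
grip_width: 29.5
finger_force: 30.0
```

>>> {"name": "play_rows", "arguments": {"steps": [[0.1,0,0,0,0,0],[0.2,0,0,0,0,0],[0.2,0,0,0,0,0],[0.2,0,0,0,0,0]]}}

```text
t: 12.85
position: [654.6, -35.7, 89.4]
tool_rot: [0.006, 1.0, 0.0, -0.004]
force: [-6.4, -0.5, 3.1]
grip_width: 29.6
finger_force: 30.0
```

>>> {"name": "play_rows", "arguments": {"steps": [[0.1,0,0,0,0,0],[0.2,0,0,0,0,0],[0.2,0,0,0,0,0],[0.2,0,0,0,0,0]]}}

```text
t: 13.18
position: [654.7, -35.7, 89.2]
tool_rot: [0.006, 1.0, 0.0, -0.006]
force: [-10.3, -0.6, 3.9]
grip_width: 29.9
finger_force: 30.0
```

>>> {"name": "play_rows", "arguments": {"steps": [[0.1,0,0,0,0,0],[0.2,0,0,0,0,0],[0.2,0,0,0,0,0],[0.2,0,0,0,0,0]]}}

```text
t: 13.52
position: [654.8, -35.7, 88.9]
tool_rot: [0.006, 1.0, 0.0, -0.008]
force: [-13.5, -1.5, 5.2]
grip_width: 29.5
finger_force: 30.0
```

>>> {"name": "play_rows", "arguments": {"steps": [[0.1,0,0,0,0,0],[0.2,0,0,0,0,0],[0.2,0,0,0,0,0],[0.2,0,0,0,0,0]]}}

```text
t: 13.85
position: [654.8, -35.7, 88.6]
tool_rot: [0.006, 1.0, 0.0, -0.01]
force: [-17.2, -1.2, 7.0]
grip_width: 29.8
finger_force: 30.0
```

```bash
python3 - <<'E'
from h import *
s=cam("wrist");c=s["pixels"][200:384,180:330];t=cam("top")
save(s,"w4.png",4,(190,220,320,330));o=observe();print(o["force"],o["position"],o["wrist_torque"])
E
```

```text
[-16.57740974  -1.68709397   5.98113882] [654.78331916 -35.67432006  88.6153779 ] [-0.12584569  2.81793308  0.33076139]
```

View pics/w4.png

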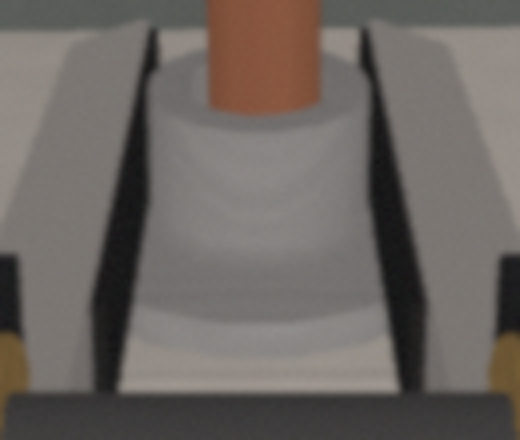

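The disc is flat against the face with no bush showing, and the wall is firm at 17 N. Ease the push, then release.

>>> {"name": "play_rows", "arguments": {"steps": [[-0.2,0,0,0,0,0],[-0.4,0,0,0,0,0],[-0.6,0,0,0,0,0],[-0.7,0,0,0,0,0],[-0.7,0,0,0,0,0]]}}

```text
t: 14.37
position: [654.6, -35.6, 88.8]
tool_rot: [0.006, 1.0, 0.0, -0.003]
force: [-6.1, 0.8, -2.3]
grip_width: 29.8
finger_force: 30.0
```

>>> {"name": "play_rows", "arguments": {"steps": [[0,0,0,0,0,0],[0,0,0,0,0,0],[0,0,0,0,0,0],[0,0,0,0,0,0],[0,0,0,0,0,0],[0,0,0,0,0,0]], "jaw": 0.5}}

```text
t: 14.87
position: [658.4, -36.5, 90.4]
tool_rot: [0.007, 1.0, -0.0, 0.002]
force: [1.3, 0.1, -0.7]
grip_width: 65.7
finger_force: 0.0
```

>>> {"name": "play_rows", "arguments": {"steps": [[-0.3,0,0,0,0,0],[-0.5,0,2,0,0,0],[-0.5,0,5,0,0,0],[-0.5,0,8.5,0,0,0],[-0.5,0,12,0,0,0],[-3,0,14,0,0,0],[-6,0,14,0,0,0],[-6,0,14,0,0,0]]}}

```text
t: 15.53
position: [594.0, -35.1, 232.9]
tool_rot: [0.007, 1.0, 0.0, 0.001]
force: [-1.3, 0.7, -0.6]
grip_width: 70.3
finger_force: 0.0
```

```bash
python3 - <<'E'
from h import *
s=cam("wrist");save(s,"w5.png",1.5);o=observe();print(o["force"],o["position"],o["t"])
E
```

```text
[ 0.65916797 -0.29465575 -0.65917631] [596.25546913 -35.25765828 232.0390522 ] 15.5833
```

View pics/w5.png

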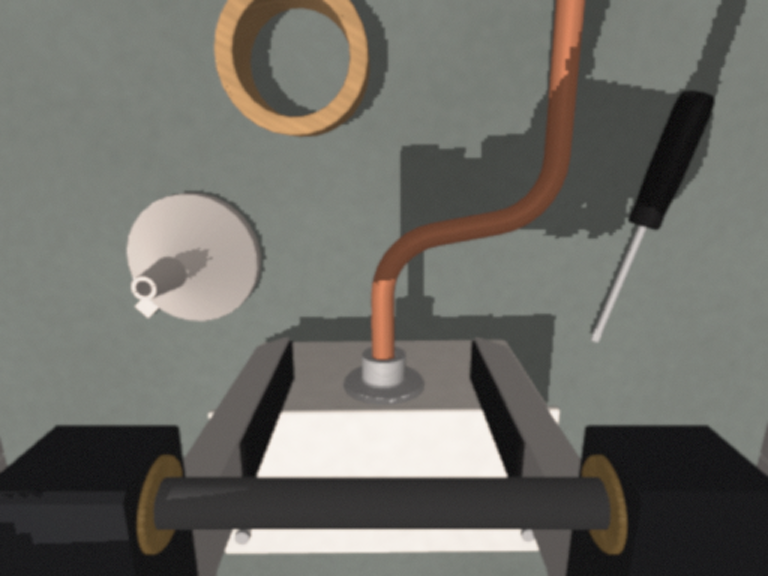

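The disc looks seated: collar neck at (383,368), disc at (384,385) against the box face, bystanders unmoved. A quick numeric check follows.

```bash
python3 - <<'E'
from h import *
s=cam("wrist");g=lambda u,v,z:onz(s,(u/1.5,v/1.5),z).round(1)
print("face bottom",g(290,341,0),g(500,341,0),"face top",g(384,409,126),"neck back",g(362,356,87.5),g(405,356,87.5),"disc sides",g(344,384,87.5),g(424,384,87.5))
E
```

```text
face bottom [ 674.6 -115.2    0. ] [676.9  66.6   0. ] face top [668.7 -34.4 126. ] neck back [650.4 -49.   87.5] [650.8 -19.8  87.5] disc sides [671.2 -61.9  87.5] [672.   -6.6  87.5]
```

```bash
python3 -c "
from rig import *
print(close_job())"
```

```text
the job is handed in; nothing more can be done
None
```

The collar went round both bends and was pressed home against the box face (push peaked near 17 N, disc flush within camera accuracy). I then released it, with the other things on the shelf untouched, and handed the job in at about 16 s; the hand-in call gave no verdict.

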